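# Rake steel bar blanks into a grooved welding tray

### The arm

A 6-joint arm with a two-finger parallel gripper is mounted at the origin on the work surface. World frame = base frame: x ahead of the robot, y to its left, z up, the work surface at z = 0. Lengths are in mm, angles in rad, forces in N, time in s.
With the tool pointing down it reaches from about 350 to 875 mm from the base axis. Payload 4.2 kg.
Tool frame: the origin (TCP) lies where the fingers leave the gripper's body, on its centre line; the fingertips stand ahead of it and the grasp point (between the pads) lies 54 mm ahead of it (arm.nose_length is the z of the fingertips in the tool frame, in mm); z points along the fingers, x is the direction in which the jaws open and shut, and the axes are right-handed (so a half turn about z gives the same grasp; the last joint's range is limited). The gripper opens to 85 mm and grips with 20 to 120 N. Pads are 22 mm wide; open, the fingers measure 114 mm over their backs; the gripper's body (76 mm by 85 mm) begins 54 mm behind the grasp point. The pads swing forward as they close: fully open they stand 13 mm farther back than shut.
Start: joints at [1.519, 0.385, 0.008, 0, -1.194, -0.259], TCP at [191.105, 595.045, 303.912] pointing down, gripper open.
Joint ranges: [-3.14, 3.14], [-1.21, 2.06], [-1.07, 1.41], [-3.16, 2.05], [-2.99, -0.16], [-3.1, 3.1]. Speed limits (rad/s): [2.79, 2.79, 3.14, 3.14, 3.14, 3.14].

### API

Orientations are given as a unit quaternion [x, y, z, w].
In Python, from bench import arm, imaging, job_done gives the robot as it stands.
- The arm moves only by the shell command python3 -m crank 'ROWS' [OPENING]. ROWS is a JSON object of lists of equal length, an entry for each row: "delta_pos": the shift along the tool's x, y, z in m, a list of three; "twist": the turn about the tool's z in rad. In form: {"delta_pos": [[tx, ty, tz], ...], "twist": [twist, ...]}. A call has 1 to 8 rows; each row shifts and turns the commanded pose from where the row before left it, along the tool's axes as they then stand; what a row does not reach is not made up. A row lasts 1/12 s, in which the tool goes at most 41.7 mm and 7.16 degrees, less where a joint would pass 70% of its speed; a pose out of reach is approached as far as the arm can. A call is refused whole if a number of a shift passes 0.0417 or a number of a turn 0.125, either way. A call with a gripper value outside its range is refused whole. OPENING is the opening, from 0 (shut) to 1 (fully open), set as the call begins (- or left out, the last holds). The fingers move at their own pace and stop on an object; the grip force is fixed at half the most. Time passes only in rows, so rows that do not move let the fingers close. It gives the time, the measured TCP pose, the force and the opening at its end, in the units of the state.
- arm.read_state(): the state, without advancing time (a new reading comes with each control period).
- imaging.get_image(name): name is "side" or "top"; returns (picture, depth): 384x512x3 uint8, blue, green, red; 384x512 float32, mm along the optical axis (not along the pixel's ray), 0 where there is no reading.
- imaging.camera_model(name): a dict with "vfov" (degrees; the focal length in pixels is half the picture's height over the tangent of half this angle, whatever the lens; pixels are square), "cx", "cy" (the principal point, pixels), "dist" ([k1, k2, p1, p2, k3] as OpenCV has them; the pictures are not rectified), "T" (4x4, takes a point from camera to world coordinates). Camera axes: x right, y up, looking along -z (the intrinsics and any distortion apply to the point x, -y, -z); pixel columns grow to the right and rows downward; lengths in mm; the calibration is good to about 2 mm. A picture is of the moment at which its call begins. camera_model takes no time and is no camera call.
- job_done(): hands the job in, once; it reports no verdict.
The state is a dict: "clock": time; "joints": joint angles; "joint_vel": joint speeds; "joint_efforts": joint torques, N m; "position": TCP position; "ee_rot": TCP orientation; "contact_force": force on the tool from outside, world axes, zero at the start; "wrist_torque": the same for the moment, N m; "gripper_width": finger opening in mm.
Only numpy, scipy, OpenCV 4.12 (cv2) and the standard library are available. Lean on these libraries where they do the work, as an engineer would, in place of code of your own. Each camera call takes 0.05 s, during which the arm holds its last target.

### The job

Three steel round-bar blanks lie crooked across the crests of the grooved tray. Take the rake from its wooden rest and draw it through the tray, across the grooves, so that every blank turns parallel and drops fully into a groove; then set the rake back on its rest, centred, with its tines hanging in the slot. Touch the blanks only with the rake, keep them in the tray, and leave the hammer, the steel angle and the tin where they are.

Things in the scene. Friction and masses are not known exactly. Their poses are not given: they have to be found in the camera images.
- tray: fixed open wooden tray, 166 (x) by 216 (y) mm outside, walls 8 mm, all rims level at 46 mm. Origin: centre of its underside. Eight V grooves with 45 degree sides run along its x, 150 mm long, side by side 24 mm apart, centres at y = -84, -60, -36, -12, 12, 36, 60, 84 mm; valleys at z = 12 mm, the crests between them (y = -96, -72 ... 96 mm) at 24 mm
- tray_lane (a point): point at the rims' level (46 mm), at x = 0, y = -89 mm of the tray, axes as the tray's. At the start the tray is free of blanks from its -y inner wall (y = -100) to y = -79 mm, so the tines can be let down here and moved slowly towards the tray's +y, to y = 76 mm. Blanks met by the tines turn parallel to the rake's bar and drop into free grooves
- rake: rake, about 0.35 kg: steel bar 190 (x) by 36 (y) by 18 (z) mm; eight 5 mm round tines in one row along x at y = 0, 18 mm apart (outermost at x = -63 and 63 mm), reach 15 mm below the bar; upright wooden grip on top, 40 (x) by 24 (y) mm, from 18 to 102 mm above the bar's underside. Origin: centre of the bar's underside, z up. Symmetric under a half turn. Starts on the rest
- rake_tines (a point): middle of the row of tine tips, 15 mm below the bar's underside. With the bar parallel to the grooves its ends overhang both end rims; slid on the rims or up to 3 mm above them, the tine tips run 7 to 10 mm above the crests: clear of seated blanks (tops 5 mm above the crests), pushing loose ones (tops 14 mm above)
- rake_grip (a point): centre of the rake's wooden grip, 70 mm above the bar's underside; pinch it across its 24 mm thickness (the rake's y), from above
- rest: fixed rake rest: two pine battens 170 mm long (x), 34 mm wide, 30 mm high, with a 16 mm wide slot between them along its x axis at y = 0. Origin: centre of its underside on the table. The rake's bar sits on the battens' tops at 30 mm (rake origin at x about 0, y about 0, z = 30 mm here), its tines down in the slot; either way round.
- rod1: steel round-bar blank, 14 mm diameter, 110 mm long, about 0.13 kg, one of three alike. Origin: its middle, on its axis; x along its length. In the tray's frame its origin is at z = 31 mm lying on crests, 22 mm seated in a groove
- rod2: steel round-bar blank, 14 mm diameter, 110 mm long, about 0.13 kg, one of three alike. Origin: its middle, on its axis; x along its length. In the tray's frame its origin is at z = 31 mm lying on crests, 22 mm seated in a groove
- rod3: steel round-bar blank, 14 mm diameter, 110 mm long, about 0.13 kg, one of three alike. Origin: its middle, on its axis; x along its length. In the tray's frame its origin is at z = 31 mm lying on crests, 22 mm seated in a groove
- hammer: hammer lying on the table beyond the work, 240 mm long; bystander. Origin near the middle of its length
- angle: offcut of steel angle, 100 by 40 by 40 mm, between tray and rest; bystander. Origin: centre of its underside
- tin: small round metal tin, 60 mm diameter, 55 mm high; bystander. Origin: centre of its underside
Not all that is in view belongs to the job. What is shaped like the rod1 but black, orange or turquoise is not meant.

How it is judged:
By the outcome, as a careful person would: the job done as asked, in the order asked, and still so for the second after the job is handed in, with the robot touching nothing.
It also fails if it takes over 58 s, if anything falls off the work surface, if the arm or the gripper's body presses on something with over 40 N, if the wrist force passes 120 N, or if a joint passes its speed limit or range.

## Working session

There is one attempt and no reset: what is moved stays moved. The work goes in short steps, Python scripts to look and compute and a shell command to move; the robot and the scene stay as the last step left them, time stands still between calls to the robot, and variables do not carry over. Pictures are saved under pics/ and viewed, and the job is handed in when it is done.

```bash
ls; mkdir -p pics
python3 - <<'E'
from bench import arm, imaging
import cv2, numpy as np
s=arm.read_state(); print(s, arm.nose_length)
for n in("top","side"):
    im,d=imaging.get_image(n); cv2.imwrite(f"pics/{n}0.png",im); np.save(f"{n}0.npy",d)
    print(n,imaging.camera_model(n))
E
```

```text
pics
{'clock': 0.0, 'joints': array([ 1.51864530e+00,  3.85572522e-01,  6.62743315e-03, -5.16193663e-04,
       -1.19399303e+00, -2.58604851e-01]), 'joint_vel': array([ 0.00148934, -0.00124893,  0.00068652, -0.0011503 , -0.00113938,
       -0.00052892]), 'joint_efforts': array([ 6.23676692e-05, -3.92287803e+01,  1.88400578e+01,  4.18629840e+00,
       -4.62357522e-03,  3.65066057e-06]), 'position': array([190.95017823, 594.67076732, 302.80984615]), 'ee_rot': array([-5.89083800e-01,  8.08071205e-01, -6.79989599e-04, -8.61380139e-04]), 'contact_force': array([-1.03904907,  0.03541681,  0.48965811]), 'wrist_torque': array([0.01585214, 0.01913766, 0.01774126]), 'gripper_width': 85.7285877694614} 72.6
top {'vfov': 56.70466610696844, 'cx': 256.3631125532483, 'cy': 197.03947009398442, 'dist': array([-0.08971789,  0.        ,  0.        ,  0.        ,  0.        ]), 'T': array([[ 1.84058507e-02,  9.93648422e-01, -1.11013683e-01,
         4.23413683e+02],
       [-9.99747371e-01,  1.97231223e-02,  1.07792892e-02,
        -1.14398228e+00],
       [ 1.29003601e-02,  1.10787235e-01,  9.93760418e-01,
         1.21448178e+03],
       [ 0.00000000e+00,  0.00000000e+00,  0.00000000e+00,
         1.00000000e+00]])}
side {'vfov': 47.91163279200772, 'cx': 247.96159048090647, 'cy': 192.17251431260334, 'dist': array([0.03418031, 0.        , 0.        , 0.        , 0.        ]), 'T': array([[-8.55829611e-01,  3.55593237e-01, -3.75644947e-01,
         9.79320831e+01],
       [-5.17119087e-01, -5.71369317e-01,  6.37279337e-01,
         7.09333939e+02],
       [ 1.19802259e-02,  7.39655699e-01,  6.72878831e-01,
         8.70269618e+02],
       [ 0.00000000e+00,  0.00000000e+00,  0.00000000e+00,
         1.00000000e+00]])}
```

View pics/top0.png

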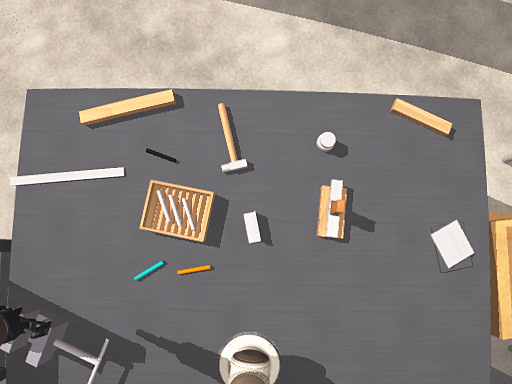

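View pics/side0.png

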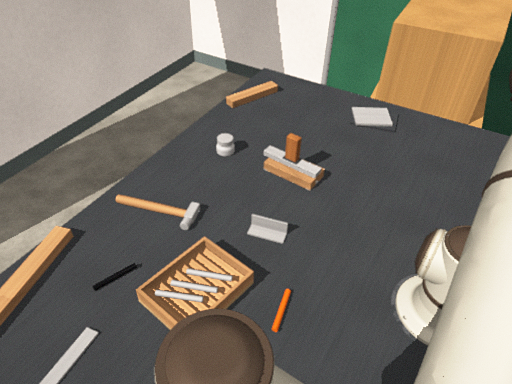

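```bash
cat > h.py <<'E'
import numpy as np, cv2
from bench import arm, imaging
def cam(n):
    m=imaging.camera_model(n); f=192/np.tan(np.radians(m['vfov'])/2)
    K=np.array([[f,0,m['cx']],[0,f,m['cy']],[0,0,1]]); return K,np.array(m['dist']),np.array(m['T'])
F=np.diag([1,-1,-1.])
def rays(n,uv):
    K,D,T=cam(n); p=cv2.undistortPoints(np.array(uv,float).reshape(-1,1,2),K,D).reshape(-1,2)
    d=np.c_[p,np.ones(len(p))]@F@T[:3,:3].T
    return T[:3,3],d
def onz(n,uv,z):
    o,d=rays(n,uv); return o+d*((z-o[2])/d[:,2])[:,None]
def proj(n,P):
    K,D,T=cam(n); pc=(np.array(P,float).reshape(-1,3)-T[:3,3])@T[:3,:3]@F
    return cv2.projectPoints(pc,np.zeros(3),np.zeros(3),K,D)[0].reshape(-1,2)
def tri(uva,uvb,a="top",b="side"):
    out=[]
    for p,q in zip(uva,uvb):
        oa,da=rays(a,[p]);ob,db=rays(b,[q]);da=da[0]/np.linalg.norm(da);db=db[0]/np.linalg.norm(db)
        s=np.linalg.lstsq(np.c_[da,-db],ob-oa,rcond=None)[0]
        A=oa+s[0]*da;B=ob+s[1]*db; out.append(np.r_[(A+B)/2,np.linalg.norm(A-B)])
    return np.array(out)
def cloud(n,d):
    v,u=np.mgrid[0:384,0:512]; uv=np.c_[u.ravel(),v.ravel()].astype(float)
    K,D,T=cam(n); p=cv2.undistortPoints(uv.reshape(-1,1,2),K,D).reshape(-1,2)
    pc=np.c_[p,np.ones(len(p))]*d.ravel()[:,None]
    return (pc@F@T[:3,:3].T+T[:3,3]).reshape(384,512,3)
def crop(src,x0,y0,x1,y1,k,out):
    im=cv2.imread(src)[y0:y1,x0:x1]; im=cv2.resize(im,None,fx=k,fy=k,interpolation=cv2.INTER_CUBIC); cv2.imwrite(out,im)
E
python3 - <<'E'
from h import *
crop("pics/top0.png",130,170,230,250,7,"pics/c1.png")
crop("pics/top0.png",300,170,375,245,8,"pics/c2.png")
crop("pics/side0.png",120,225,270,345,5,"pics/c3.png")
crop("pics/side0.png",250,125,340,195,8,"pics/c4.png")
E
```

```text
(no output)
```

View pics/c1.png

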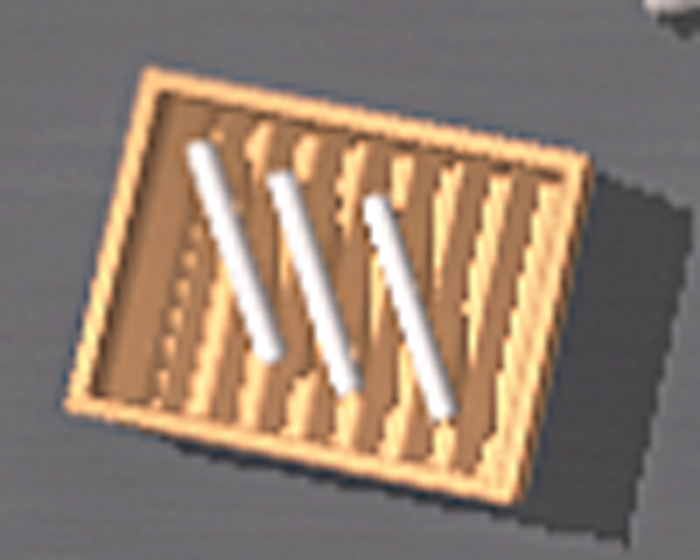

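View pics/c2.png

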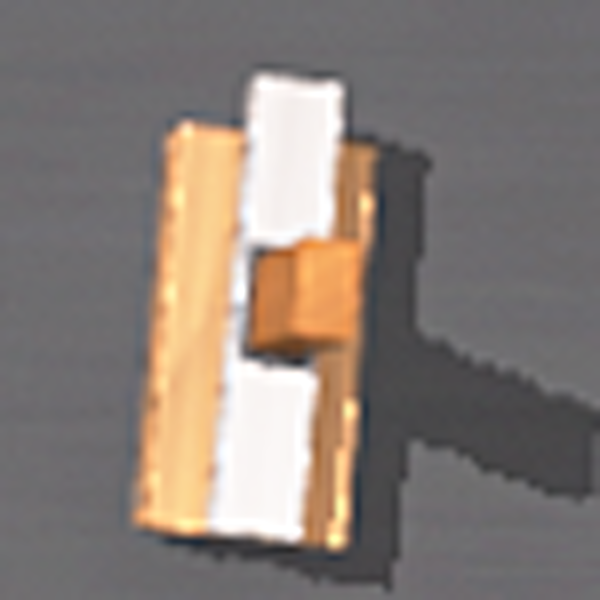

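View pics/c3.png

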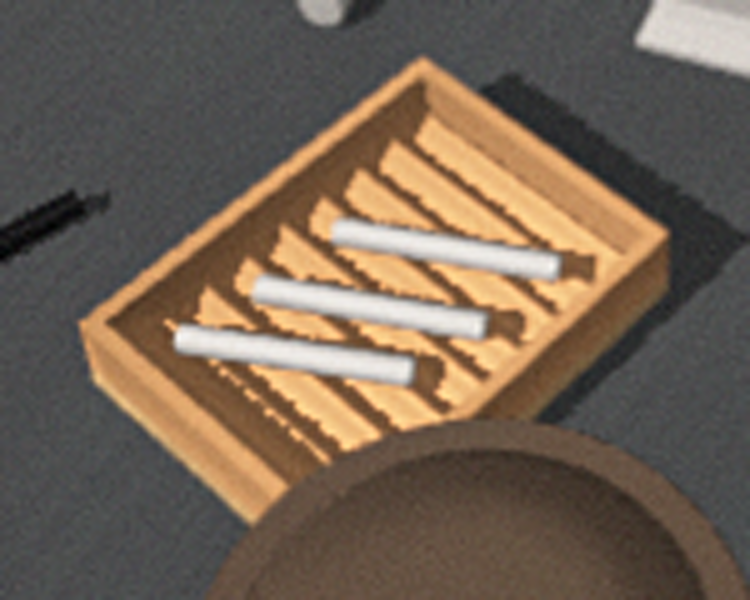

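View pics/c4.png

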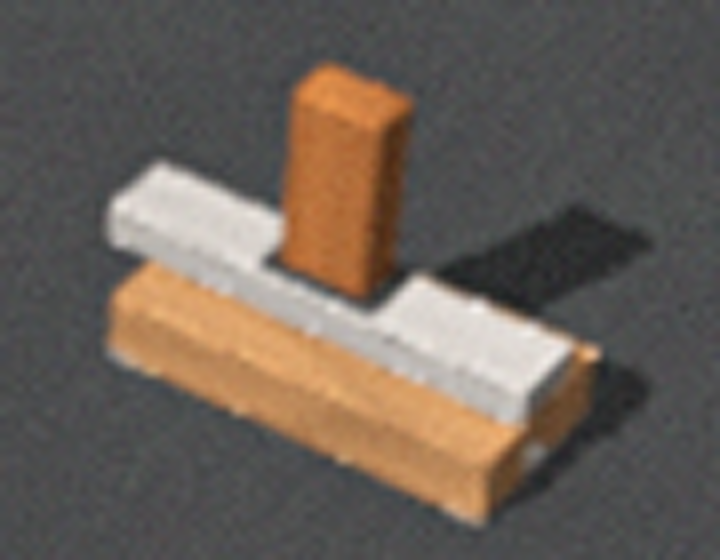

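Run:
```python
from h import *
np.set_printoptions(precision=1,suppress=True)
c=lambda P,k,x,y:[((a+.5)/k-.5+x,(b+.5)/k-.5+y) for a,b in P]
T=c([(148,68),(590,155),(515,503),(68,408)],7,130,170)
S=c([(82,325),(425,58),(669,235)],5,120,225)
print(tri(T[:3],S)); print(onz("top",T,46)); print(onz("side",S,46))
# grip top centre: top face
Tg=c([(300,240),(360,240),(355,345),(297,350)],8,300,170)
Sg=c([(328,62),(412,102),(375,128),(293,90)],8,250,125)
print("grip top corners", onz("top",Tg,132).mean(0), onz("side",Sg,132).mean(0), tri([np.mean(Tg,0)],[np.mean(Sg,0)]))
# bar ends
Tb=c([(250,75),(345,82),(303,540),(212,532)],8,300,170)
print("bar top",onz("top",Tb,48))
Sb=c([(160,160),(572,352),(525,400),(112,210)],8,250,125)
print(onz("side",Sb,48))
# rest corners 30
Tr=c([(178,122),(378,148),(345,550),(138,525)],8,300,170); print("rest",onz("top",Tr,30), onz("top",Tr,30).mean(0))
Sr=c([(150,262),(600,352),(488,468),(110,308)],8,250,125); print(onz("side",Sr,30))
for n in("top","side"):
    d=np.load(n+"0.npy"); C=cloud(n,d)
    print(n,(d==0).mean(), [C[int(v),int(u)] for u,v in ([(345,200),(60,250)] if n=="top" else [(300,220),(120,230)])])
```

```text
[[606.5 340.5  42.5   1.4]
 [568.6 127.1  42.4   1.7]
 [404.7 157.7  42.5   0. ]]
[[606.6 339.9  46. ]
 [568.9 127.2  46. ]
 [404.7 157.2  46. ]
 [444.2 369.9  46. ]]
[[603.7 341.7  46. ]
 [565.7 129.4  46. ]
 [403.4 160.   46. ]]
grip top corners [ 520.9 -272.6  132. ] [ 522.2 -271.   132. ] [[ 521.8 -272.4  131.2    1.8]]
bar top [[ 619.5 -261.4   48. ]
 [ 617.4 -301.6   48. ]
 [ 426.7 -282.7   48. ]
 [ 429.4 -244.9   48. ]]
[[ 615.7 -301.1   48. ]
 [ 424.5 -276.4   48. ]
 [ 427.8 -241.3   48. ]
 [ 615.6 -261.8   48. ]]
rest [[ 601.7 -234.5   30. ]
 [ 592.4 -320.1   30. ]
 [ 422.8 -304.8   30. ]
 [ 431.9 -217.6   30. ]] [ 512.2 -269.2   30. ]
[[ 597.2 -261.3   30. ]
 [ 422.5 -303.7   30. ]
 [ 430.2 -218.9   30. ]
 [ 596.2 -227.4   30. ]]
top 0.003946940104166667 [array([ 551.8, -313.8,   28.7]), array([360.9, 664.6,  -5.3])]
side 0.004038492838541667 [array([399.6, -91.1,   1.8]), array([800.1, 198.2,  -0.8])]
```

Run:
```python
from h import *
np.set_printoptions(precision=1,suppress=True)
c=lambda P,k,x,y:[((a+.5)/k-.5+x,(b+.5)/k-.5+y) for a,b in P]
ce=np.array([504.9,249.6]); a=np.radians(-10.2); 
R=np.array([[np.cos(a),np.sin(a)],[-np.sin(a),np.cos(a)]])
for n,L in(("top",c([(198,140),(270,360),(278,172),(348,392),(374,195),(443,418)],7,130,170)),("side",c([(175,335),(412,375),(255,285),(487,325),(334,230),(562,268)],5,120,225))):
    P=onz(n,L,38)[:,:2]; print(n); print(np.c_[P,(P-ce)@R.T])
```

```text
top
[[573.4 316.2  55.7  77.7]
 [469.2 276.7 -39.9  20.4]
 [558.8 276.9  48.2  36.4]
 [454.9 239.  -47.3 -19.3]
 [548.7 230.4  46.5 -11.1]
 [443.7 193.6 -50.3 -66. ]]
side
[[569.1 320.4  50.6  81. ]
 [465.  281.6 -44.9  24.4]
 [555.5 280.   44.4  38.9]
 [451.4 242.  -51.3 -16.9]
 [543.5 235.6  40.5  -6.9]
 [439.3 197.4 -55.3 -63. ]]
```

```bash
python3 -m crank '{"delta_pos":[[0,0,0],[0,0,0],[0.02,-0.026,0],[0.026,-0.03,0],[0.026,-0.03,0],[0.026,-0.03,0],[0.026,-0.03,0],[0.026,-0.03,0]],"twist":[-0.105,-0.105,0,0,0,0,0,0]}' 1
```

```text
clock: 0.77
position: [351.9, 426.4, 303.6]
ee_rot: [-0.671, 0.742, -0.0, -0.0]
contact_force: [0.7, 0.3, 0.6]
gripper_width: 85.2
```

```bash
python3 -m crank '{"delta_pos":[[0.038,-0.0135,0],[0.038,-0.0135,0],[0.038,-0.0135,0],[0.038,-0.0135,0],[0.038,-0.0135,0],[0.038,-0.0135,0],[0.038,-0.0135,0],[0.038,-0.0135,0]],"twist":[0,0,0,0,0,0,0,0]}'
python3 -m crank '{"delta_pos":[[0.038,-0.0135,0],[0.038,-0.0135,0],[0.038,-0.0135,0],[0.038,-0.0135,0],[0.038,-0.0135,0],[0.038,-0.0135,0],[0.03,-0.0135,0],[0.02,-0.01,0]],"twist":[0,0,0,0,0,0,0,0]}'
```

```text
clock: 1.43
position: [427.7, 112.8, 303.9]
ee_rot: [-0.671, 0.742, 0.0, -0.0]
contact_force: [1.3, 0.3, 0.3]
gripper_width: 85.4
clock: 2.1
position: [504.0, -175.2, 303.4]
ee_rot: [-0.67, 0.743, 0.0, -0.0]
contact_force: [0.7, 0.3, 0.3]
gripper_width: 85.4
```

Run:
```python
from h import *
im,d=imaging.get_image("top"); cv2.imwrite("pics/t1.png",im)
im,d=imaging.get_image("side"); cv2.imwrite("pics/s1.png",im)
a=cv2.imread("pics/t1.png")[120:312,250:506]; b=cv2.imread("pics/s1.png")[40:232,150:406]
cv2.imwrite("pics/m1.png",np.vstack([cv2.resize(a,None,fx=1.55,fy=1.55),cv2.resize(b,None,fx=1.55,fy=1.55)]))
crop("pics/s1.png",120,225,270,345,5,"pics/c3b.png")
print(arm.read_state()['position'],arm.read_state()['joints'])
```

```text
[ 504.4281853  -175.05756568  302.84194476] [-2.99697463e-02  2.31343711e-01 -2.16250197e-01  3.13383772e-04
 -1.12474287e+00  1.49525943e+00]
```

View pics/m1.png

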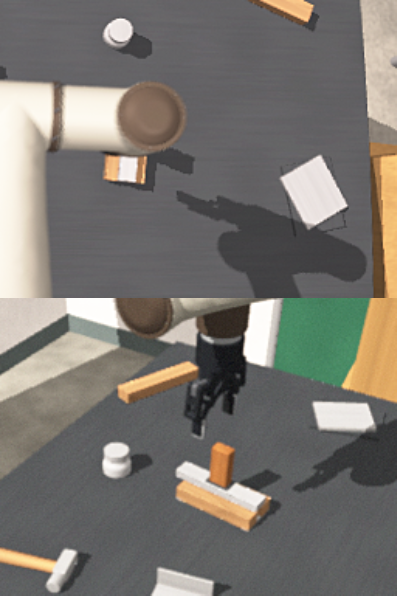

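View pics/c3b.png

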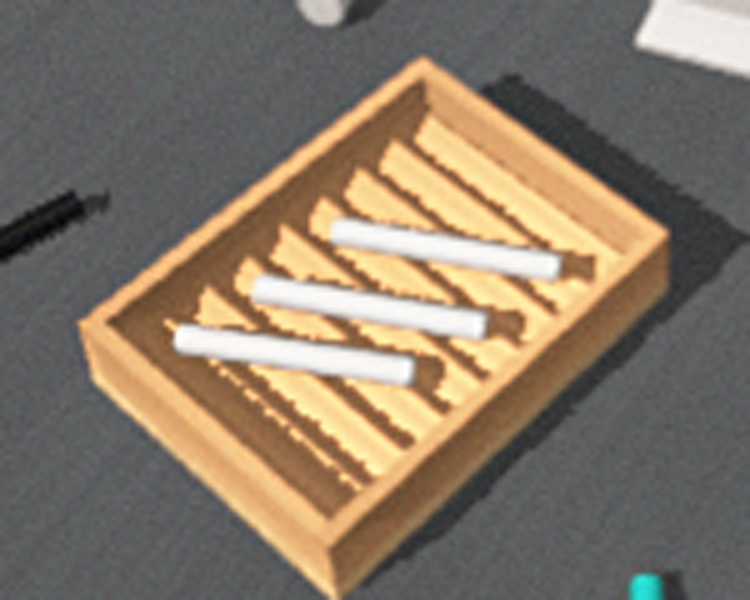

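```bash
python3 -m crank '{"delta_pos":[[0.034,-0.009,0],[0.034,-0.009,0],[0.02,-0.0068,0.01],[0.0068,-0.002,0.03],[0,0,0.03],[0,0,0.02],[0,0,0]],"twist":[0,0,0,0,0,0,0]}'
python3 - <<'E'
from h import *
np.set_printoptions(precision=1,suppress=True)
im,d=imaging.get_image("side"); cv2.imwrite("pics/s2.png",im)
crop("pics/s2.png",240,70,350,200,5,"pics/s2c.png")
c=lambda P,k,x,y:[((a+.5)/k-.5+x,(b+.5)/k-.5+y) for a,b in P]
S=onz("side",c([(82,325),(425,58),(669,235),(332,547)],5,120,225),46); print(S,S.mean(0), S[0]-S[1],S[3]-S[2],S[1]-S[2],S[0]-S[3])
print(arm.read_state()['position'])
E
```

```text
clock: 2.78
position: [518.3, -268.0, 208.6]
ee_rot: [-0.67, 0.742, 0.005, -0.003]
contact_force: [-0.4, -0.0, -0.3]
gripper_width: 85.4
[[603.7 341.7  46. ]
 [565.7 129.4  46. ]
 [403.4 160.   46. ]
 [441.2 370.4  46. ]] [503.5 250.4  46. ] [ 38.  212.3   0. ] [ 37.9 210.5   0. ] [162.3 -30.6   0. ] [162.4 -28.7   0. ]
[ 519.8 -268.4  211.6]
```

View pics/s2c.png

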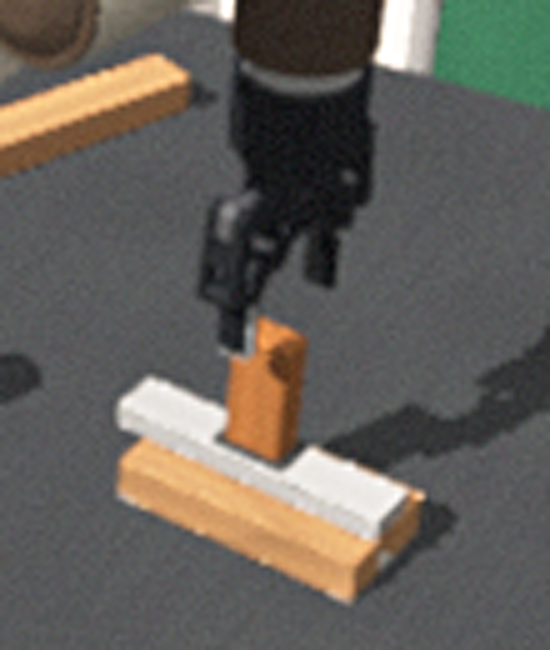

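```bash
python3 -m crank '{"delta_pos":[[0.002,-0.002,0.01],[0,0,0.02],[0,0,0.02],[0,0,0.008],[0,0,0],[0,0,0]],"twist":[0,0,0,0,0,0]}'
python3 - <<'E'
from h import *
im,d=imaging.get_image("side"); cv2.imwrite("pics/s3.png",im)
crop("pics/s3.png",240,70,350,200,5,"pics/s3c.png")
E
```

```text
clock: 3.33
position: [523.7, -271.6, 156.9]
ee_rot: [-0.671, 0.742, -0.001, 0.0]
contact_force: [0.4, -1.5, 0.4]
gripper_width: 85.2
```

View pics/s3c.png

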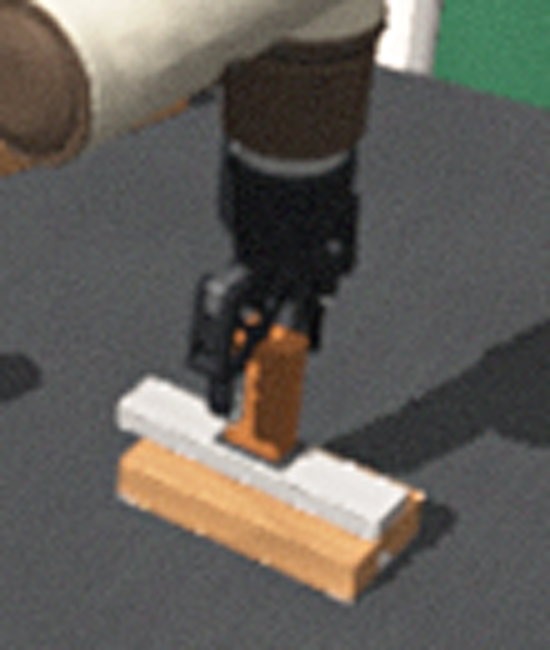

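```bash
python3 -m crank '{"delta_pos":[[0,0.001,0.002],[0,0,0],[0,0,0],[0,0,0],[0,0,0],[0,0,0],[0,0,0],[0,0,0]],"twist":[0,0,0,0,0,0,0,0]}' 0
python3 - <<'E'
from h import *
im,d=imaging.get_image("side"); cv2.imwrite("pics/s4.png",im)
crop("pics/s4.png",240,70,350,200,5,"pics/s4c.png")
for i in range(3):
    s=arm.read_state(); print(s['position'],s['contact_force'],s['gripper_width'],s['ee_rot'],s['wrist_torque'])
E
```

```text
clock: 4.05
position: [522.0, -271.6, 154.3]
ee_rot: [-0.671, 0.742, -0.0, 0.0]
contact_force: [-0.5, -0.0, 2.6]
gripper_width: 23.4
[ 522.0482018  -271.55536548  154.30076439] [-0.58182036 -0.84028353  3.10477579] 23.374259437801516 [-6.70638569e-01  7.41784220e-01 -2.73083173e-04  8.41404481e-05] [ 0.13357214  0.14154167 -0.00414385]
[ 522.0482018  -271.55536548  154.30076439] [-0.58182036 -0.84028353  3.10477579] 23.374259437801516 [-6.70638569e-01  7.41784220e-01 -2.73083173e-04  8.41404481e-05] [ 0.13357214  0.14154167 -0.00414385]
[ 522.0482018  -271.55536548  154.30076439] [-0.58182036 -0.84028353  3.10477579] 23.374259437801516 [-6.70638569e-01  7.41784220e-01 -2.73083173e-04  8.41404481e-05] [ 0.13357214  0.14154167 -0.00414385]
```

View pics/s4c.png

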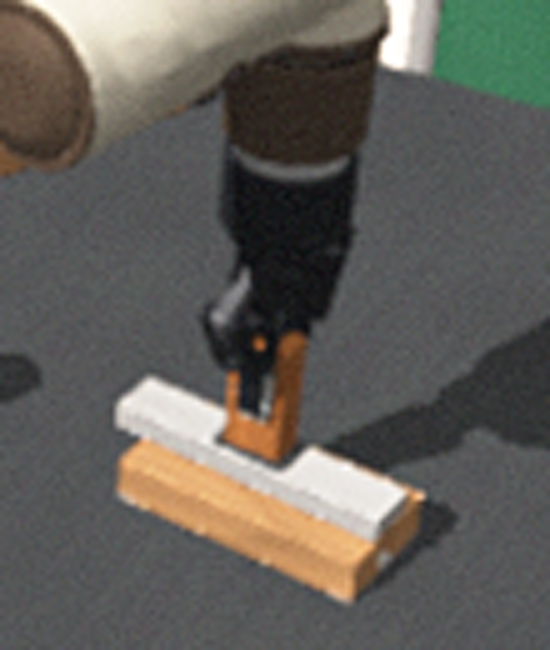

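```bash
python3 -m crank '{"delta_pos":[[0,0,-0.008],[0,0,-0.015],[0,0,-0.025],[0,0,-0.025],[0,0,-0.015],[0,0,0]],"twist":[0,0,0,0,0,0]}'
python3 - <<'E'
from h import *
im,d=imaging.get_image("side"); cv2.imwrite("pics/s5.png",im)
crop("pics/s5.png",240,60,350,200,5,"pics/s5c.png")
s=arm.read_state(); print(s['position'],s['contact_force'],s['gripper_width'],s['ee_rot'])
E
```

```text
clock: 4.6
position: [523.1, -271.8, 245.4]
ee_rot: [-0.671, 0.742, -0.003, 0.002]
contact_force: [0.7, 0.1, -2.5]
gripper_width: 23.5
[ 522.14536889 -271.32589229  242.94234852] [ 0.1082394  -0.25414737 -4.05667609] 23.241692619494174 [-0.67045982  0.74194457 -0.00091068  0.00102748]
```

View pics/s5c.png

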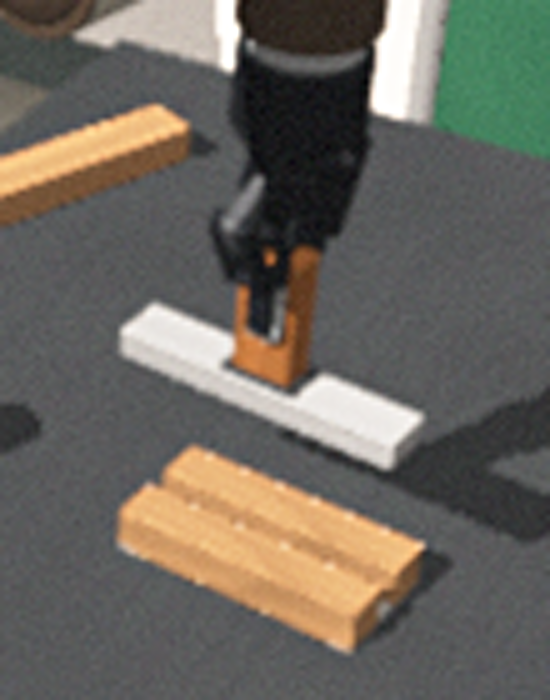

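Run:
```python
from h import *
np.set_printoptions(precision=2,suppress=True)
c=lambda P,k,x,y:[((a+.5)/k-.5+x,(b+.5)/k-.5+y) for a,b in P]
S=onz("side",c([(118,518),(195,446),(427,544),(354,618)],5,240,60),30);print(S,S.mean(0));print(S[0]-S[3],S[1]-S[2],S[0]-S[1],S[3]-S[2])
B=onz("side",c([(120,335),(152,302),(427,414),(394,446)],5,240,60),137);print(B,B.mean(0));print(B[0]-B[3],B[1]-B[2])
```

```text
[[ 596.13 -226.63   30.  ]
 [ 590.81 -318.45   30.  ]
 [ 421.71 -305.16   30.  ]
 [ 430.37 -218.06   30.  ]] [ 509.75 -267.07   30.  ]
[165.77  -8.57   0.  ] [169.1  -13.29  -0.  ] [ 5.32 91.82  0.  ] [ 8.66 87.11  0.  ]
[[ 619.6  -262.52  137.  ]
 [ 620.79 -304.61  137.  ]
 [ 428.71 -286.04  137.  ]
 [ 432.09 -247.51  137.  ]] [ 525.3  -275.17  137.  ]
[187.5  -15.01   0.  ] [192.09 -18.57  -0.  ]
```

```bash
python3 -m crank '{"delta_pos":[[0,0,0],[-0.015,0.004,0],[-0.03,0.008,0],[-0.035,0.009,0],[-0.035,0.009,0],[-0.035,0.009,0],[-0.035,0.009,0],[-0.035,0.009,0]],"twist":[0.078,0,0,0,0,0,0,0]}'
python3 -m crank '{"delta_pos":[[-0.035,0.009,0],[-0.035,0.009,0],[-0.035,0.009,0],[-0.035,0.009,0],[-0.035,0.009,0],[-0.02,0.01,0],[-0.005,0.0066,0],[0,0,0]],"twist":[0,0,0,0,0,0,0,0]}'
python3 - <<'E'
from h import *
for n in("side","top"):
    im,d=imaging.get_image(n); cv2.imwrite(f"pics/{n}6.png",im)
crop("pics/side6.png",120,180,290,345,4,"pics/s6c.png")
crop("pics/top6.png",120,150,400,290,2.8,"pics/t6c.png")
s=arm.read_state(); print(s['position'],s['contact_force'],s['gripper_width'],s['ee_rot'])
E
```

```text
clock: 5.32
position: [503.1, -43.3, 239.6]
ee_rot: [-0.641, 0.768, 0.002, -0.002]
contact_force: [0.6, 0.9, -3.3]
gripper_width: 23.3
clock: 5.98
position: [477.9, 163.9, 239.8]
ee_rot: [-0.642, 0.767, 0.001, -0.002]
contact_force: [-0.0, -1.1, -3.8]
gripper_width: 23.3
[478.90957079 162.27252586 240.49412347] [ 0.50188084 -0.37627049 -4.33502353] 23.19872503923564 [-6.41205791e-01  7.67366900e-01  2.77859596e-04 -1.75992232e-03]
```

View pics/s6c.png

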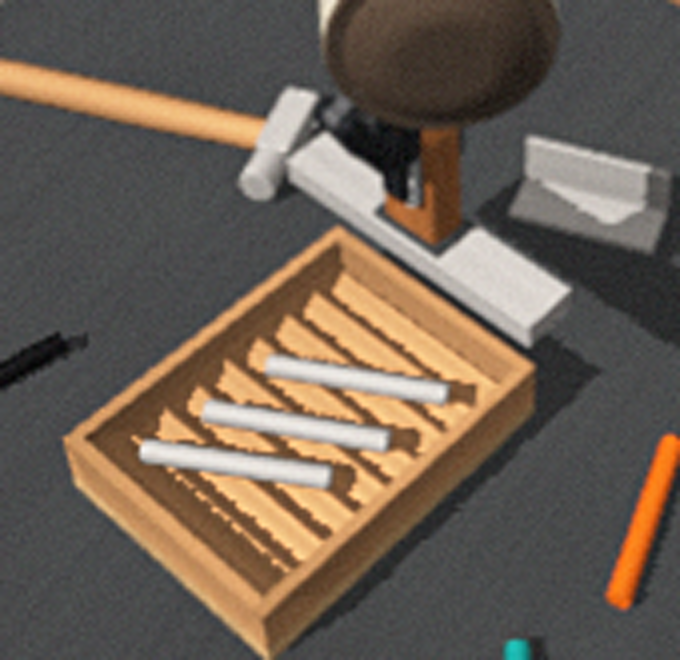

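View pics/t6c.png

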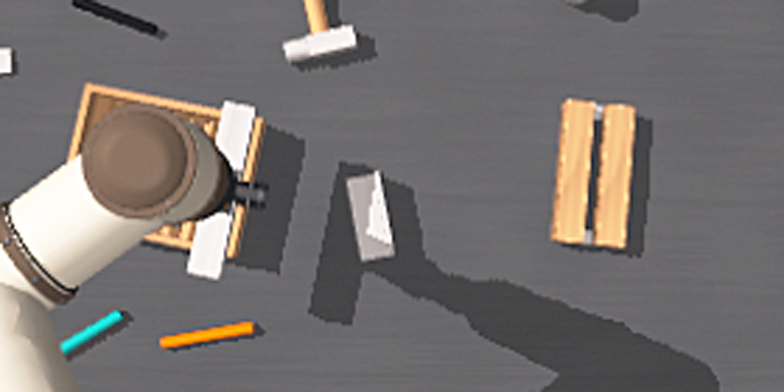

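```bash
python3 -m crank '{"delta_pos":[[-0.001,-0.005,0.01],[0,-0.005,0.015],[0,0,0.015],[0,0,0.008],[0,0,0],[0,0,0]],"twist":[0,0,0,0,0,0]}'
python3 - <<'E'
from h import *
np.set_printoptions(precision=2,suppress=True)
for n in("side","top"):
    im,d=imaging.get_image(n); cv2.imwrite(f"pics/{n}7.png",im)
crop("pics/side7.png",120,200,290,345,4.5,"pics/s7c.png")
crop("pics/top7.png",305,175,365,250,8,"pics/t7c.png")
s=arm.read_state(); print(s['position'],s['contact_force'],s['gripper_width'],s['ee_rot'])
# rest from mask
im=cv2.imread("pics/top7.png"); hsv=cv2.cvtColor(im,cv2.COLOR_BGR2HSV)
m=((hsv[...,1]>90)&(hsv[...,0]<30)).astype(np.uint8); m[:,:300]=0;m[:,370:]=0;m[:170]=0;m[260:]=0
m=cv2.morphologyEx(m,cv2.MORPH_CLOSE,np.ones((5,5)))
k=max(cv2.findContours(m,0,1)[0],key=cv2.contourArea); r=cv2.minAreaRect(k.astype(np.float32)); bx=cv2.boxPoints(r); print(r)
P=onz("top",bx,30);print(P,P.mean(0),[np.degrees(np.arctan2(*(P[(i+1)%4]-P[i])[1::-1])) for i in range(4)],[np.linalg.norm(P[(i+1)%4]-P[i]) for i in range(4)])
E
```

```text
clock: 6.58
position: [490.1, 161.3, 193.3]
ee_rot: [-0.641, 0.768, -0.0, -0.001]
contact_force: [-0.5, -0.1, -2.8]
gripper_width: 23.5
[490.52 162.06 194.56] [ 0.07  0.23 -3.1 ] 23.31875572167884 [-0.64  0.77 -0.    0.  ]
((331.76898193359375, 211.77243041992188), (26.574554443359375, 51.07297134399414), 4.763641834259033)
[[ 428.84 -216.24   30.  ]
 [ 600.24 -230.56   30.  ]
 [ 594.64 -321.21   30.  ]
 [ 422.77 -305.45   30.  ]] [ 511.62 -268.36   30.  ] [np.float64(-4.77265467768931), np.float64(-93.53692402794199), np.float64(174.76278364530424), np.float64(86.11061210135662)] [np.float64(171.99961544718323), np.float64(90.82425328438161), np.float64(172.58564449254408), np.float64(89.41442301910178)]
```

View pics/s7c.png

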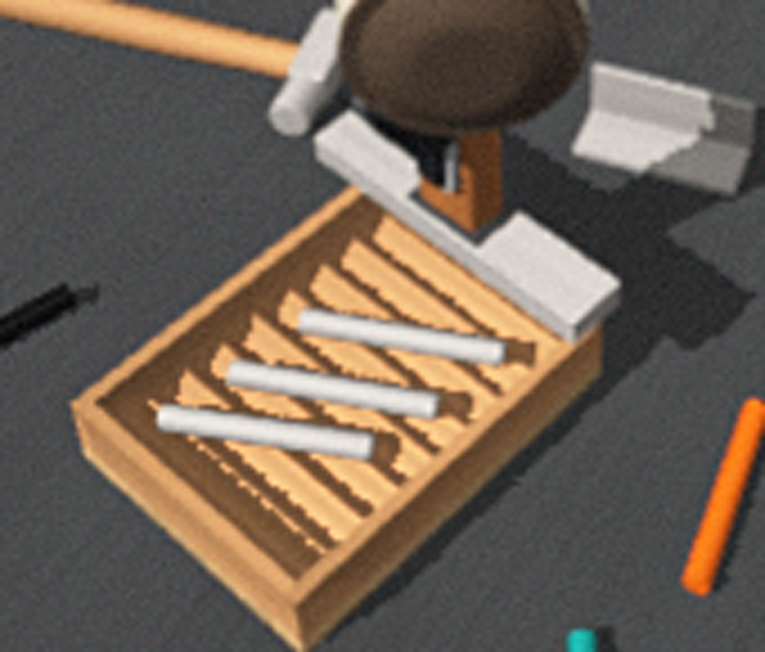

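View pics/t7c.png

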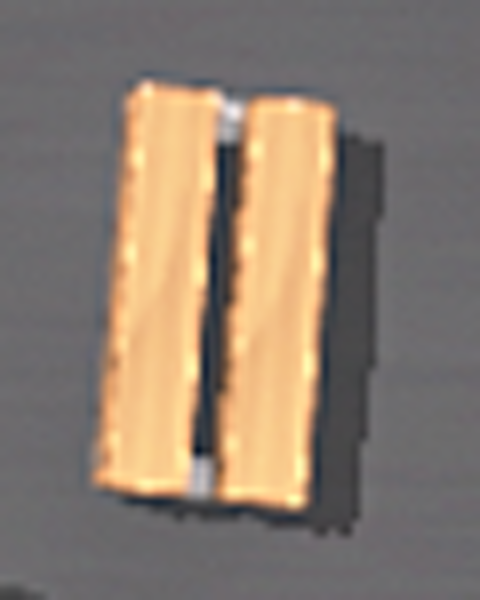

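```bash
python3 -m crank '{"delta_pos":[[0,0.001,0.005],[0,0,0.006],[0,0,0.005],[0,0,0.003],[0,0,0.002],[0,0,0],[0,0,0]],"twist":[0,0,0,0,0,0,0]}'
python3 - <<'E'
from h import *
np.set_printoptions(precision=2,suppress=True)
for n in("side",):
    im,d=imaging.get_image(n); cv2.imwrite(f"pics/{n}8.png",im)
crop("pics/side8.png",120,200,290,345,4.5,"pics/s8c.png")
s=arm.read_state(); print(s['position'],s['contact_force'],s['gripper_width'],s['ee_rot'])
E
```

```text
clock: 7.27
position: [489.0, 162.4, 172.8]
ee_rot: [-0.641, 0.767, -0.0, -0.0]
contact_force: [-0.6, 0.3, -4.4]
gripper_width: 23.5
[489.03 162.46 172.98] [ 0.47  0.7  -4.2 ] 23.54919273272105 [-0.64  0.77 -0.    0.  ]
```

View pics/s8c.png

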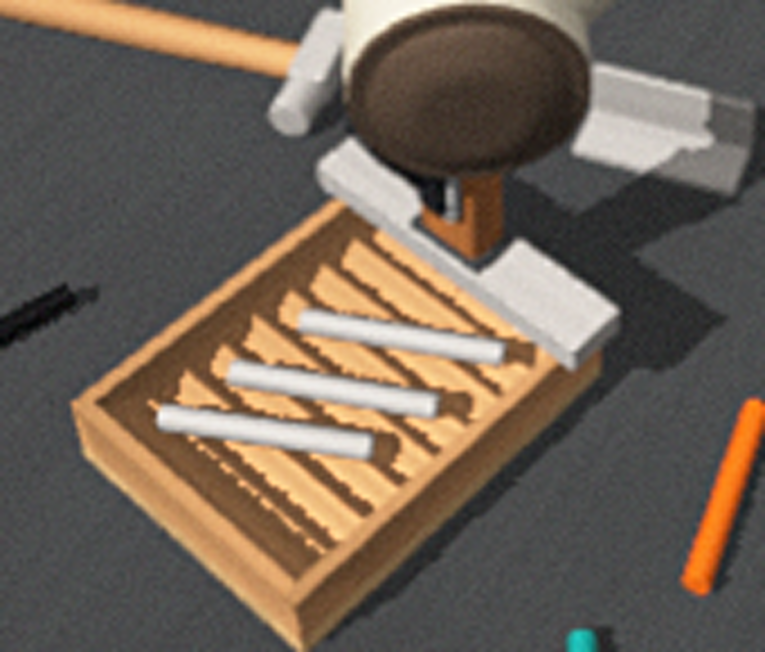

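```bash
python3 -m crank '{"delta_pos":[[0,0,0.001],[0,0,0]],"twist":[0,0]}'; python3 -m crank '{"delta_pos":[[0,0,0.001],[0,0,0]],"twist":[0,0]}'
```

```text
clock: 7.48
position: [488.9, 162.4, 172.0]
ee_rot: [-0.641, 0.767, 0.0, 0.0]
contact_force: [-0.8, -1.3, -3.3]
gripper_width: 23.0
clock: 7.65
position: [488.9, 162.3, 170.8]
ee_rot: [-0.641, 0.767, 0.0, -0.0]
contact_force: [-0.7, 0.3, -3.4]
gripper_width: 23.6
```

```bash
python3 -m crank '{"delta_pos":[[0,0,0.001],[0,0,0]],"twist":[0,0]}'; python3 -m crank '{"delta_pos":[[0,0,0.0005],[0,0,0]],"twist":[0,0]}'
```

```text
clock: 7.82
position: [489.0, 162.4, 170.3]
ee_rot: [-0.641, 0.767, -0.0, 0.0]
contact_force: [-0.8, -0.9, -0.7]
gripper_width: 23.5
clock: 7.98
position: [489.0, 162.4, 170.3]
ee_rot: [-0.641, 0.767, -0.0, 0.0]
contact_force: [-1.9, -1.4, 4.2]
gripper_width: 23.3
```

```bash
python3 -m crank '{"delta_pos":[[0,0,-0.002],[-0.002,0,0],[-0.003,0,0],[-0.003,0,0],[-0.003,0,0],[-0.003,0,0],[-0.003,0,0],[-0.003,0,0]],"twist":[0,0,0,0,0,0,0,0]}'
python3 -m crank '{"delta_pos":[[-0.002,0,0],[-0.002,0,0],[-0.002,0,0],[-0.002,0,0],[-0.002,0,0],[-0.002,0,0],[-0.002,0,0],[-0.002,0,0]],"twist":[0,0,0,0,0,0,0,0]}'
python3 -m crank '{"delta_pos":[[-0.002,0,0],[-0.002,0,0],[-0.002,0,0],[-0.002,0,0],[-0.002,0,0],[-0.002,0,0],[-0.002,0,0],[-0.002,0,0]],"twist":[0,0,0,0,0,0,0,0]}'
cat > look.py <<'E'
from h import *
import sys
np.set_printoptions(precision=2,suppress=True)
k=sys.argv[1]
im,d=imaging.get_image("side"); cv2.imwrite(f"pics/side{k}.png",im)
crop(f"pics/side{k}.png",120,200,290,345,4.5,f"pics/s{k}c.png")
s=arm.read_state(); p=s['position']; print(p,s['contact_force'],s['gripper_width'],s['ee_rot'])
a=np.radians(-10.25);q=p[:2]-[504.8,249.5]; print("tray xy",q@[np.cos(a),np.sin(a)],q@[-np.sin(a),np.cos(a)])
E
python3 look.py 9
```

```text
clock: 8.65
position: [492.4, 182.3, 171.3]
ee_rot: [-0.641, 0.767, -0.0, -0.0]
contact_force: [0.1, -1.3, -2.6]
gripper_width: 23.4
clock: 9.32
position: [495.4, 198.0, 171.4]
ee_rot: [-0.641, 0.767, 0.0, 0.0]
contact_force: [0.1, 0.1, -3.2]
gripper_width: 23.1
clock: 9.98
position: [498.0, 213.5, 171.3]
ee_rot: [-0.641, 0.767, -0.0, -0.0]
contact_force: [-0.9, -1.5, -2.7]
gripper_width: 23.0
[498.22 213.93 171.37] [-0.62 -0.16 -3.19] 23.063781704128832 [-0.64  0.77 -0.   -0.  ]
tray xy -0.1470190790787627 -36.17746185963894
```

View pics/s9c.png

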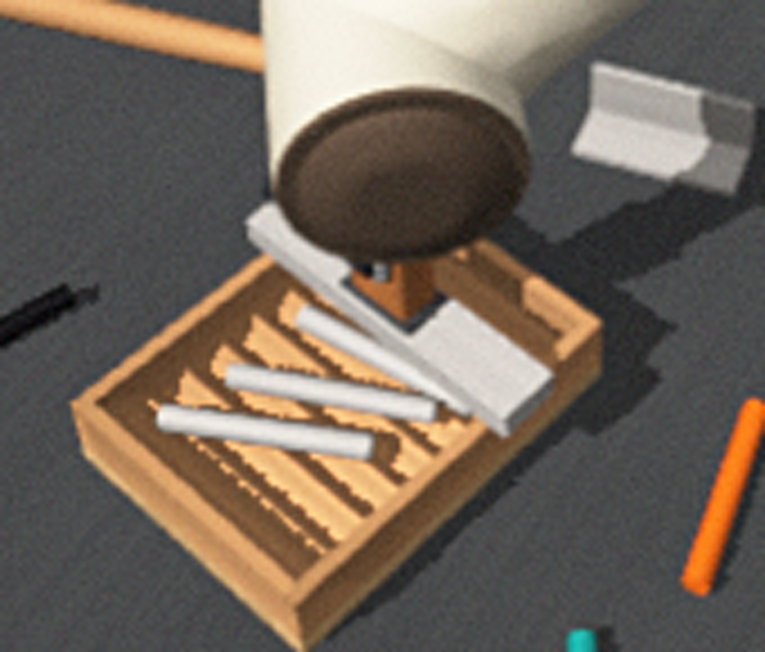

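```bash
python3 -m crank '{"delta_pos":[[-0.002,0,0],[-0.002,0,0],[-0.002,0,0],[-0.002,0,0],[-0.002,0,0],[-0.002,0,0],[-0.002,0,0],[-0.002,0,0]],"twist":[0,0,0,0,0,0,0,0]}'
python3 -m crank '{"delta_pos":[[-0.002,0,0],[-0.002,0,0],[-0.002,0,0],[-0.002,0,0],[-0.002,0,0],[-0.002,0,0],[-0.002,0,0],[-0.002,0,0]],"twist":[0,0,0,0,0,0,0,0]}'
python3 look.py 10
```

```text
clock: 10.7
position: [501.2, 229.7, 171.4]
ee_rot: [-0.641, 0.767, 0.0, 0.0]
contact_force: [0.2, -0.4, -3.4]
gripper_width: 23.3
clock: 11.37
position: [503.9, 245.1, 171.4]
ee_rot: [-0.641, 0.767, -0.0, -0.0]
contact_force: [0.4, -0.1, -3.7]
gripper_width: 23.1
[503.98 245.45 171.4 ] [-0.18 -0.13 -4.37] 23.06453148942165 [-0.64  0.77 -0.    0.  ]
tray xy -0.08314836680534295 -4.133689414921579
```

View pics/s10c.png

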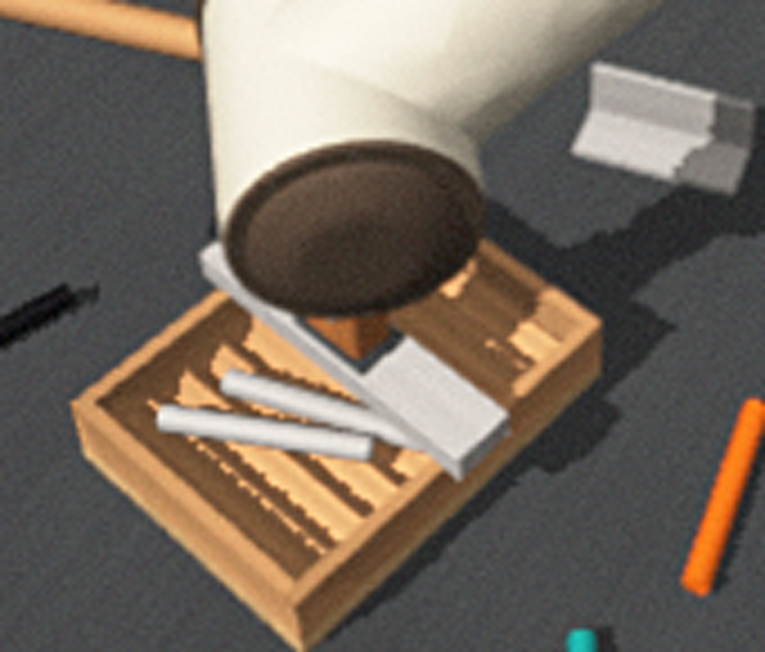

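```bash
python3 -m crank '{"delta_pos":[[-0.002,0,0],[-0.002,0,0],[-0.002,0,0],[-0.002,0,0],[-0.002,0,0],[-0.002,0,0],[-0.002,0,0],[-0.002,0,0]],"twist":[0,0,0,0,0,0,0,0]}'
python3 -m crank '{"delta_pos":[[-0.002,0,0],[-0.002,0,0],[-0.002,0,0],[-0.002,0,0],[-0.002,0,0],[-0.002,0,0],[-0.002,0,0],[-0.002,0,0]],"twist":[0,0,0,0,0,0,0,0]}'
python3 look.py 11
```

```text
clock: 12.08
position: [506.8, 261.0, 171.5]
ee_rot: [-0.641, 0.767, 0.0, 0.0]
contact_force: [0.7, 0.5, -3.2]
gripper_width: 23.3
clock: 12.75
position: [509.1, 276.3, 171.2]
ee_rot: [-0.641, 0.767, 0.0, -0.001]
contact_force: [-1.2, 0.6, -3.6]
gripper_width: 23.3
[509.37 276.78 171.19] [-0.34  0.76 -3.16] 23.214679879716275 [-0.64  0.77  0.   -0.  ]
tray xy -0.3548146203208281 27.653254675849084
```

View pics/s11c.png

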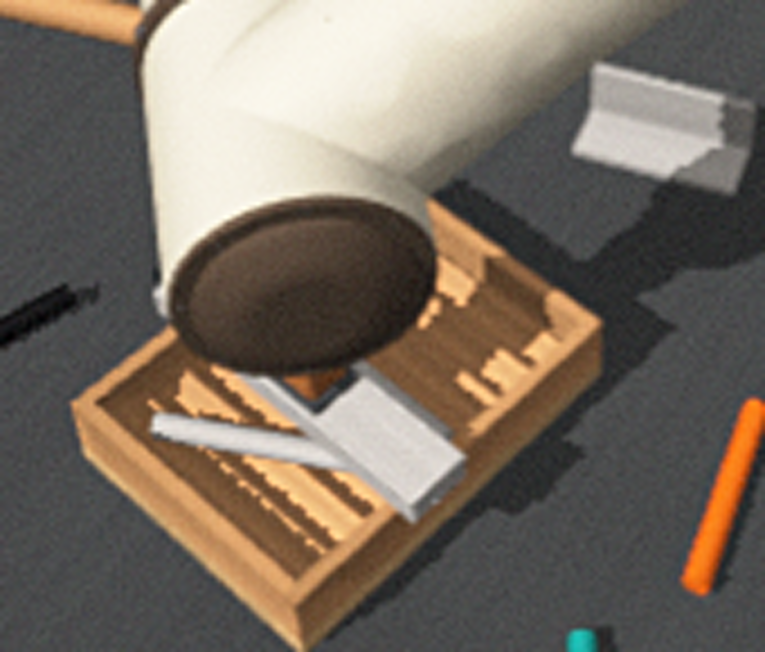

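```bash
python3 -m crank '{"delta_pos":[[-0.002,0,0],[-0.002,0,0],[-0.002,0,0],[-0.002,0,0],[-0.002,0,0],[-0.002,0,0],[-0.002,0,0],[-0.002,0,0]],"twist":[0,0,0,0,0,0,0,0]}'
python3 -m crank '{"delta_pos":[[-0.002,0,0],[-0.002,0,0],[-0.002,0,0],[-0.002,0,0],[-0.002,0,0],[-0.002,0,0],[0,0,0]],"twist":[0,0,0,0,0,0,0]}'
python3 look.py 12
```

```text
clock: 13.47
position: [512.4, 292.3, 171.5]
ee_rot: [-0.641, 0.767, -0.0, -0.0]
contact_force: [-0.6, -1.6, -2.4]
gripper_width: 23.4
clock: 14.05
position: [514.7, 304.6, 171.3]
ee_rot: [-0.641, 0.767, 0.0, 0.0]
contact_force: [-0.7, -0.6, -4.5]
gripper_width: 23.1
[514.63 304.37 171.36] [-1.22  0.05 -4.04] 23.182272637019185 [-0.64  0.77  0.    0.  ]
tray xy -0.08558834673666757 55.74336875922661
```

View pics/s12c.png

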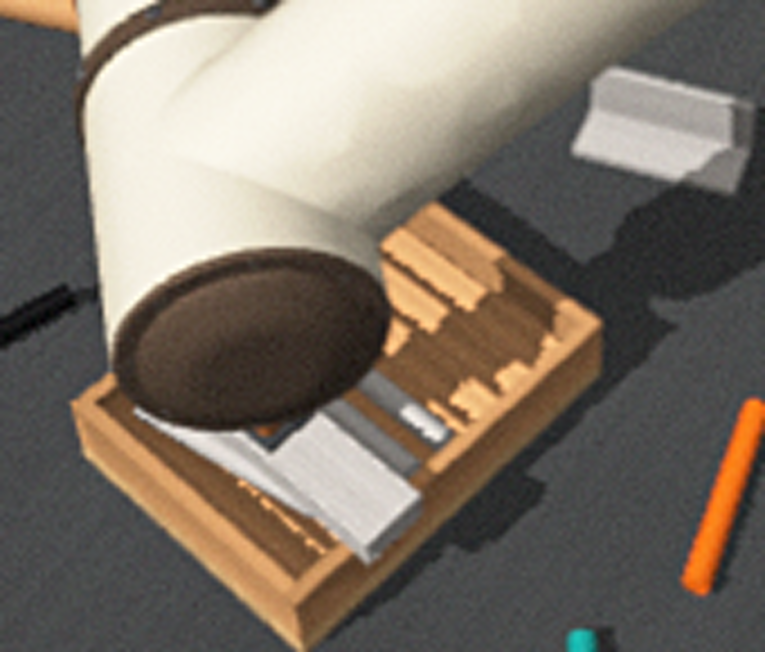

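```bash
python3 -m crank '{"delta_pos":[[-0.002,0,0],[-0.002,0,0],[-0.002,0,0],[-0.002,0,0],[-0.002,0,0],[-0.002,0,0],[0,0,0]],"twist":[0,0,0,0,0,0,0]}'
python3 look.py 13
```

```text
clock: 14.68
position: [516.9, 316.4, 171.5]
ee_rot: [-0.641, 0.767, -0.0, 0.0]
contact_force: [0.1, 0.2, -3.0]
gripper_width: 23.5
[516.75 316.12 171.43] [-0.39 -0.39 -3.94] 23.74607244068217 [-0.64  0.77  0.    0.  ]
tray xy -0.09952937036684102 67.68570733232798
```

View pics/s13c.png

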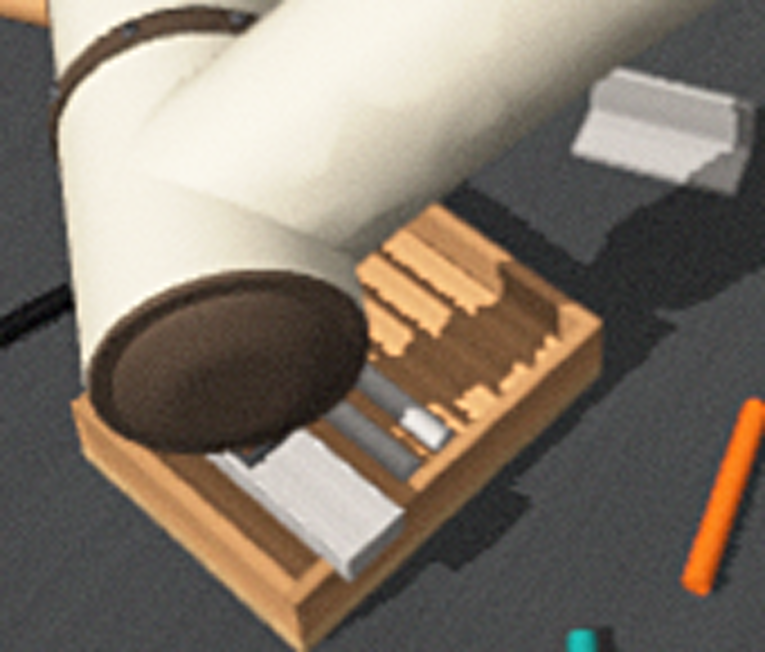

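```bash
python3 -m crank '{"delta_pos":[[-0.002,0,0],[-0.002,0,0],[-0.002,0,0],[-0.0015,0,0],[0,0,0],[0,0,0]],"twist":[0,0,0,0,0,0]}'
python3 look.py 14
```

```text
clock: 15.23
position: [518.0, 323.3, 171.4]
ee_rot: [-0.641, 0.767, 0.0, -0.0]
contact_force: [-0.6, -0.5, -3.5]
gripper_width: 23.3
[517.96 323.23 171.36] [-0.43 -0.35 -2.94] 23.502719142513012 [-0.64  0.77 -0.   -0.  ]
tray xy -0.16945687544942964 74.8943634886892
```

View pics/s14c.png

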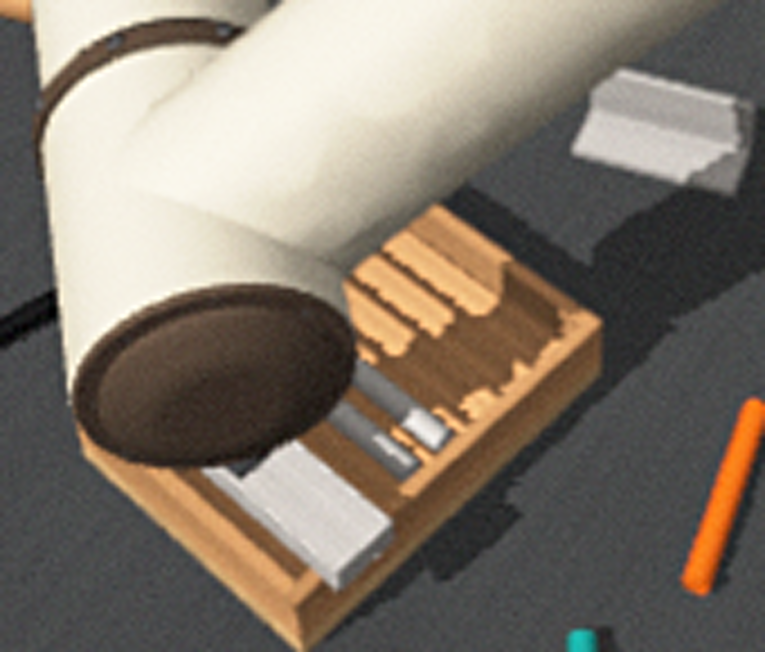

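```bash
python3 -m crank '{"delta_pos":[[0.002,0,0],[0,0,-0.004],[0,0,-0.012],[0,0,-0.025],[0.01,0,-0.025],[0.03,-0.005,-0.01],[0.036,-0.01,0],[0.036,-0.01,0]],"twist":[0,0,0,0,0,0,0,0]}'
python3 -m crank '{"delta_pos":[[0.036,-0.01,0],[0.036,-0.01,0],[0.036,-0.01,0],[0.03,-0.01,0],[0.015,-0.005,0],[0,0,0]],"twist":[0,0,0,0,0,0]}'
python3 look.py 15
python3 - <<'E'
from h import *
im,d=imaging.get_image("top"); cv2.imwrite("pics/top15.png",im)
crop("pics/top15.png",130,150,350,260,3.6,"pics/t15c.png")
crop("pics/top15.png",130,170,230,250,7,"pics/t15d.png")
E
```

```text
clock: 15.95
position: [522.2, 206.0, 249.0]
ee_rot: [-0.642, 0.767, -0.0, 0.001]
contact_force: [0.3, -1.0, -3.9]
gripper_width: 23.5
clock: 16.45
position: [539.2, 44.8, 247.9]
ee_rot: [-0.639, 0.769, -0.0, -0.0]
contact_force: [0.4, 0.2, -3.5]
gripper_width: 23.3
[539.27  46.29 247.81] [-0.1   1.06 -3.52] 22.957798071335365 [-0.64  0.77 -0.    0.  ]
tray xy 70.08191012766562 -193.83568557814755
```

View pics/s15c.png

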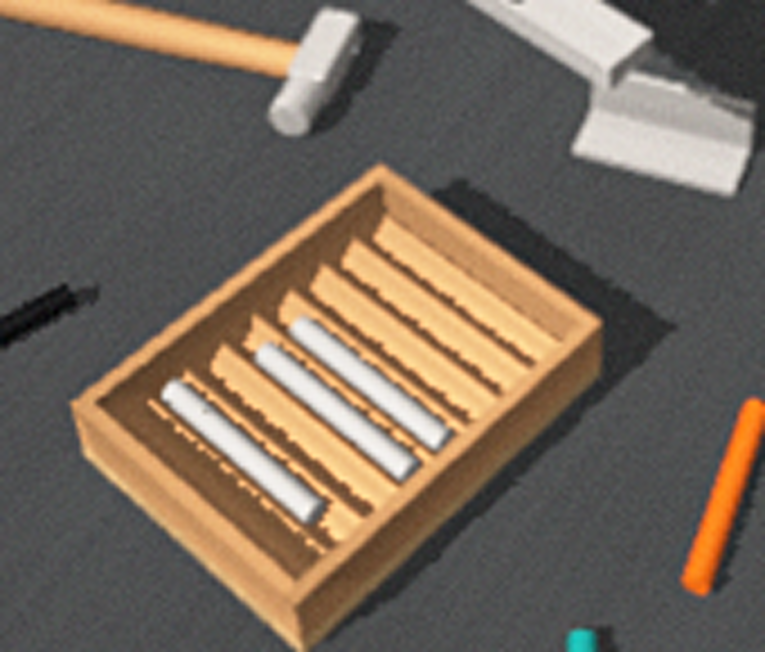

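View pics/t15c.png

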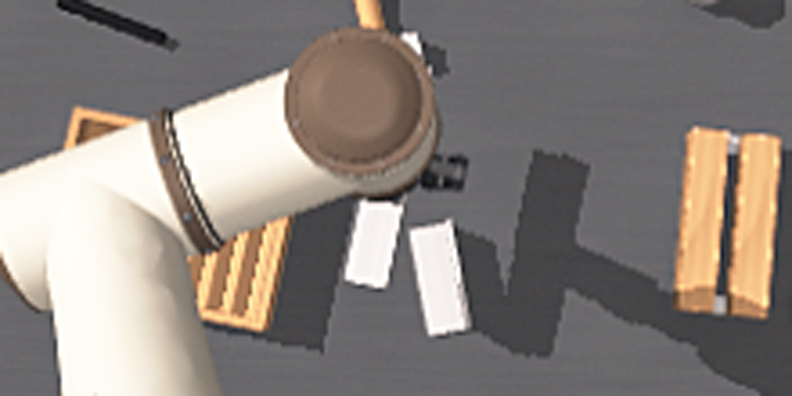

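View pics/t15d.png

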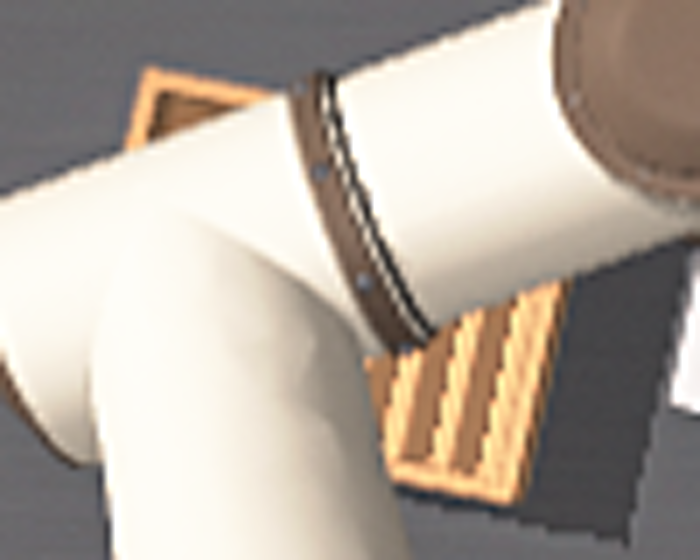

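Run:
```python
from h import *
np.set_printoptions(precision=1,suppress=True)
im=cv2.imread("pics/side15.png"); hsv=cv2.cvtColor(im,cv2.COLOR_BGR2HSV)
m=((hsv[...,1]<45)&(hsv[...,2]>110)).astype(np.uint8); m[:260]=0;m[320:]=0;m[:,:150]=0;m[:,225:]=0
_,d=imaging.get_image("side"); C=cloud("side",d)
a=np.radians(-10.25);ce=np.array([503.5,250.4])
R=np.array([[np.cos(a),np.sin(a)],[-np.sin(a),np.cos(a)]])
n,l,st,_=cv2.connectedComponentsWithStats(m)
for i in range(1,n):
    if st[i,4]<80: continue
    ys,xs=np.where(l==i); P=C[ys,xs]; q=(P[:,:2]-ce)@R.T
    r=cv2.minAreaRect(np.c_[xs,ys].astype(np.float32)); uv=r[0]
    for z in (22,31): print(i,st[i],"ctr@z",z,(onz("side",[uv],z+3)[0,:2]-ce)@R.T)
    vx,vy,_,_=cv2.fitLine(np.c_[q].astype(np.float32),2,0,.01,.01).ravel(); 
    print("depth: mean y",q[:,1].mean(),"x",q[:,0].min(),q[:,0].max(),"slope deg",np.degrees(np.arctan(vy/vx)),"ztop pct",np.percentile(P[:,2],[50,80,95]), "x-halves z", np.percentile(P[q[:,0]>10,2],85),np.percentile(P[q[:,0]<-10,2],85))
# crests reference
```

```text
1 [184 271  36  29 242] ctr@z 22 [ -6.3 -10.2]
1 [184 271  36  29 242] ctr@z 31 [-11.3  -6.1]
depth: mean y -7.94124471542817 x -480.7596680800592 49.879555292113885 slope deg -24.944225 ztop pct [26.5 28.2 29.2] x-halves z 27.851010371085465 28.53462762520028
2 [177 276  36  31 257] ctr@z 22 [-5.8 13.8]
2 [177 276  36  31 257] ctr@z 31 [-10.8  17.7]
depth: mean y 14.307408068434016 x -59.40994644361718 50.97207638900783 slope deg -0.113662556 ztop pct [26.5 28.3 30. ] x-halves z 28.76934470456563 28.30742755400607
3 [156 284  36  32 265] ctr@z 22 [12.9 61.5]
3 [156 284  36  32 265] ctr@z 31 [ 7.7 64.9]
depth: mean y 64.52880393772456 x -480.7596680800592 68.78228963979622 slope deg -24.228804 ztop pct [26.7 28.5 29.7] x-halves z 28.591628038050718 28.839706305191374
```

Run:
```python
from h import *
np.set_printoptions(precision=2,suppress=True)
im=cv2.imread("pics/top7.png"); hsv=cv2.cvtColor(im,cv2.COLOR_BGR2HSV)
m=((hsv[...,1]>90)&(hsv[...,0]<30)); 
L=[];Rr=[];SL=[];SR=[]
for v in range(192,232):
    xs=np.where(m[v,305:365])[0]+305
    g=np.where(np.diff(xs)>1)[0]
    L.append((xs[0]-.5,v));Rr.append((xs[-1]+.5,v))
    if len(g)>=1:
        j=g[np.argmax(np.diff(xs)[g])]; SL.append((xs[j]+.5,v)); SR.append((xs[j+1]-.5,v))
for nm,E in(("left",L),("right",Rr),("slotL",SL),("slotR",SR)):
    P=onz("top",E,30)[:,:2]; p=np.polyfit(P[:,0],P[:,1],1); print(nm,len(E),np.degrees(np.arctan(p[0])),"y at 511.8:",np.polyval(p,511.8))
s=arm.read_state();print(s['position'],s['ee_rot'])
```

```text
left 40 -4.700573882573035 y at 511.8: -222.89412677700375
right 40 -5.088729951433968 y at 511.8: -313.3305548797358
slotL 40 -4.883686609523268 y at 511.8: -262.69801994338275
slotR 40 -5.273167198224114 y at 511.8: -272.44218426864643
[539.37  48.14 247.73] [-0.64  0.77 -0.    0.  ]
```

```bash
python3 -m crank '{"delta_pos":[[0,0,0],[0.015,0,0],[0.03,0,0],[0.036,0,0],[0.036,0,0],[0.036,0,0],[0.036,0,0],[0.036,0,0]],"twist":[-0.092,0,0,0,0,0,0,0]}'
python3 -m crank '{"delta_pos":[[0.036,0,0],[0.03,0.0013,0],[0.018,0,0],[0.006,0,0],[0,0,0],[0,0,0],[0,0,0]],"twist":[0,0,0,0,0,0,0]}'
python3 - <<'E'
from h import *
im,d=imaging.get_image("side"); cv2.imwrite("pics/side16.png",im)
crop("pics/side16.png",240,60,350,200,5,"pics/s16c.png")
s=arm.read_state(); print(s['position'],s['ee_rot'],s['gripper_width'])
E
```

```text
clock: 17.27
position: [520.1, -176.3, 247.7]
ee_rot: [-0.677, 0.736, -0.0, 0.0]
contact_force: [0.6, -0.7, -4.5]
gripper_width: 23.5
clock: 17.85
position: [511.2, -264.2, 247.4]
ee_rot: [-0.676, 0.736, 0.0, 0.0]
contact_force: [-0.4, 0.5, -3.6]
gripper_width: 22.9
[ 511.20943414 -264.2032597   247.48008268] [-6.76536429e-01  7.36409157e-01  6.27821199e-05  9.77706020e-05] 22.98841757249419
```

View pics/s16c.png

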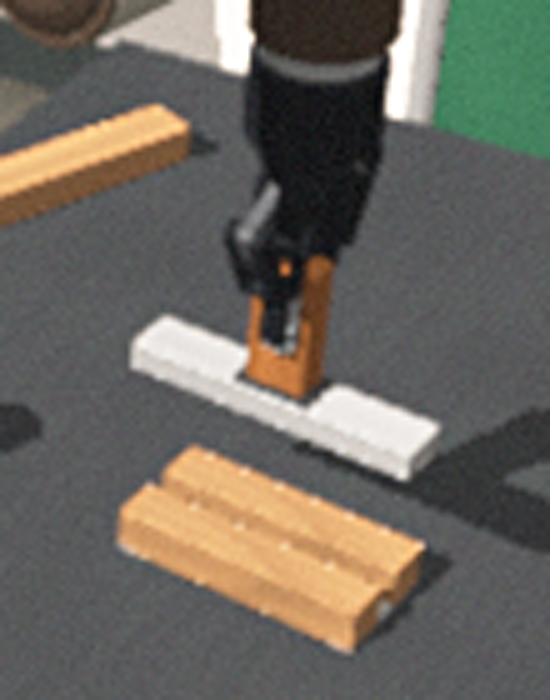

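```bash
python3 -m crank '{"delta_pos":[[0.003,0.0005,0.01],[0,0,0.02],[0,0,0.02],[0,0,0.014],[0,0,0.006],[0,0,0],[0,0,0]],"twist":[0,0,0,0,0,0,0]}'
python3 - <<'E'
from h import *
np.set_printoptions(precision=2,suppress=True)
im,d=imaging.get_image("side"); cv2.imwrite("pics/side17.png",im)
crop("pics/side17.png",250,110,340,200,6.6,"pics/s17c.png")
im,d=imaging.get_image("top"); cv2.imwrite("pics/top17.png",im)
crop("pics/top17.png",290,160,380,250,6,"pics/t17c.png")
s=arm.read_state(); print(s['position'],s['ee_rot'],s['contact_force'])
c=lambda P,k,x,y:[((a+.5)/k-.5+x,(b+.5)/k-.5+y) for a,b in P]
B=onz("side",c([(131,348),(163,315),(441,430),(408,462)],5,240,60),141);print(B.mean(0),B[0]-B[3],B[1]-B[2])
E
```

```text
clock: 18.48
position: [510.4, -268.5, 177.5]
ee_rot: [-0.676, 0.737, -0.0, -0.0]
contact_force: [0.4, 0.6, -2.8]
gripper_width: 23.6
[ 510.85 -268.67  178.57] [-0.68  0.74 -0.    0.  ] [ 0.15  0.11 -3.02]
[ 510.21 -260.48  141.  ] [186.94 -15.99   0.  ] [191.44 -19.55   0.  ]
```

View pics/s17c.png

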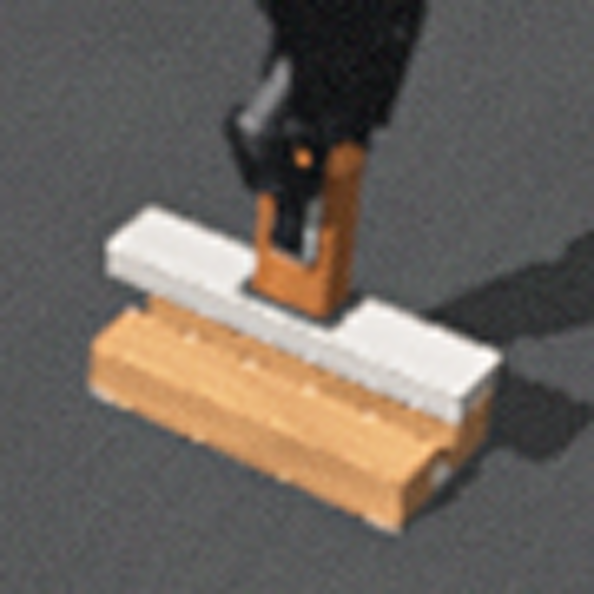

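View pics/t17c.png

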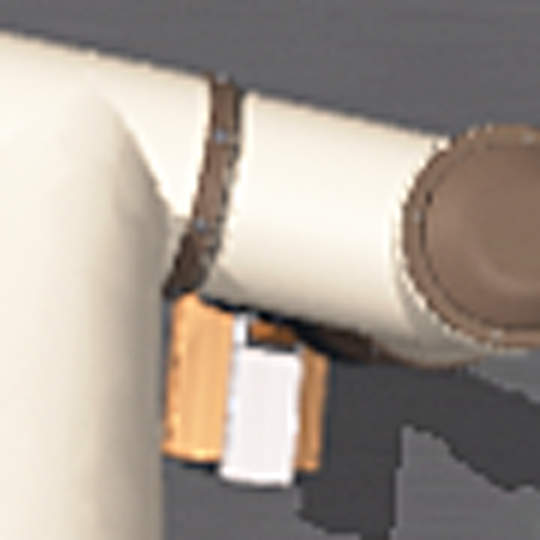

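Run:
```python
from h import *
np.set_printoptions(precision=2,suppress=True)
c=lambda P,k,x,y:[((a+.5)/k-.5+x,(b+.5)/k-.5+y) for a,b in P]
B=onz("side",c([(105,250),(150,206),(502,355),(463,398)],6.6,250,110),71);print("side bar",B.mean(0),B[0]-B[3],B[1]-B[2])
T=onz("top",c([(292,488),(220,475)],6,290,160),71);print("top bar near end",T,T.mean(0))
ex=np.array([np.cos(np.radians(-5)),np.sin(np.radians(-5))]);print("expected near end from TCP",np.array([510.8,-268.6])-95*ex)
# top: bar side edges and batten edges in a row of t17c
T=onz("top",c([(226,420),(300,420)],6,290,160),71);print(T,T.mean(0))
s=arm.read_state();print(s['position'])
```

```text
side bar [ 509.6  -266.93   71.  ] [188.37 -11.66   0.  ] [189.78 -16.53   0.  ]
top bar near end [[ 414.28 -279.75   71.  ]
 [ 420.69 -240.72   71.  ]] [ 417.49 -260.23   71.  ]
expected near end from TCP [ 416.16 -260.32]
[[ 450.15 -243.97   71.  ]
 [ 450.76 -284.21   71.  ]] [ 450.46 -264.09   71.  ]
[ 510.85 -268.67  178.57]
```

```bash
python3 -m crank '{"delta_pos":[[-0.0005,0,0.005],[0,0,0.005],[0,0,0.005],[0,0,0.004],[0,0,0.002],[0,0,0]],"twist":[0,0,0,0,0,0]}'
python3 -m crank '{"delta_pos":[[0,0,0.001],[0,0,0.001],[0,0,0]],"twist":[0,0,0]}'
```

```text
clock: 19.08
position: [509.7, -268.0, 155.6]
ee_rot: [-0.676, 0.737, 0.001, -0.0]
contact_force: [-0.3, -0.2, -3.9]
gripper_width: 23.6
clock: 19.33
position: [510.2, -268.1, 154.4]
ee_rot: [-0.676, 0.737, -0.0, 0.0]
contact_force: [-0.2, -0.0, -2.9]
gripper_width: 23.5
```

```bash
python3 -m crank '{"delta_pos":[[0,0,0.0005],[0,0,0]],"twist":[0,0]}'; python3 -m crank '{"delta_pos":[[0,0,0.0005],[0,0,0]],"twist":[0,0]}'
python3 - <<'E'
from h import *
im,d=imaging.get_image("side"); cv2.imwrite("pics/side18.png",im)
crop("pics/side18.png",250,110,340,200,6.6,"pics/s18c.png")
E
```

```text
clock: 19.5
position: [510.2, -268.2, 154.3]
ee_rot: [-0.676, 0.737, -0.0, 0.0]
contact_force: [-0.9, 1.0, -2.2]
gripper_width: 23.2
clock: 19.67
position: [510.2, -268.2, 154.3]
ee_rot: [-0.676, 0.737, -0.0, 0.0]
contact_force: [-2.1, 1.5, 2.9]
gripper_width: 23.3
```

View pics/s18c.png

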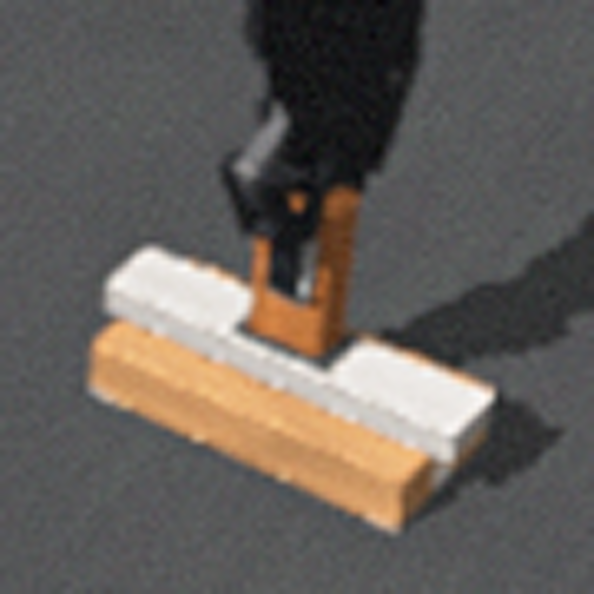

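```bash
python3 -m crank '{"delta_pos":[[0,0,0],[0,0,0],[0,0,0],[0,0,0],[0,0,0],[0,0,0],[0,0,0],[0,0,0]],"twist":[0,0,0,0,0,0,0,0]}' 1
python3 -m crank '{"delta_pos":[[0,0,-0.005],[0,0,-0.01],[0,0,-0.02],[0,0,-0.03],[0,0,-0.035],[0,0,-0.035],[0,0,-0.02],[0,0,0]],"twist":[0,0,0,0,0,0,0,0]}'
python3 -m crank '{"delta_pos":[[0,0.02,0],[0,0.03,0],[0,0.03,0],[0,0.03,0],[0,0.02,0],[0,0,0]],"twist":[0,0,0,0,0,0]}'
python3 - <<'E'
from h import *
for n in("side","top"):
    im,d=imaging.get_image(n); cv2.imwrite(f"pics/{n}19.png",im)
crop("pics/side19.png",250,110,340,200,6.6,"pics/s19c.png")
crop("pics/top19.png",290,160,380,250,6,"pics/t19c.png")
E
```

```text
clock: 20.38
position: [510.1, -268.1, 153.4]
ee_rot: [-0.676, 0.737, -0.0, 0.0]
contact_force: [0.4, -0.1, 0.5]
gripper_width: 85.4
clock: 21.05
position: [511.9, -269.0, 315.9]
ee_rot: [-0.676, 0.737, -0.006, 0.003]
contact_force: [0.7, -0.4, 0.1]
gripper_width: 85.0
clock: 21.55
position: [376.7, -256.2, 309.0]
ee_rot: [-0.675, 0.738, 0.0, 0.0]
contact_force: [0.5, 0.1, -0.6]
gripper_width: 85.4
```

View pics/s19c.png

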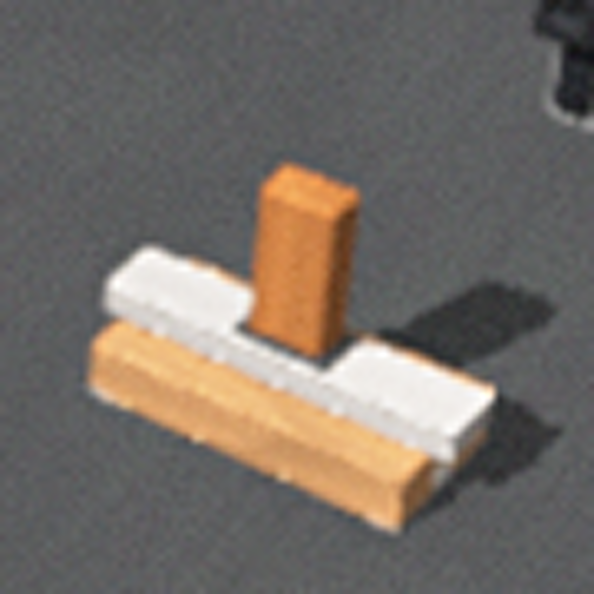

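View pics/top19.png

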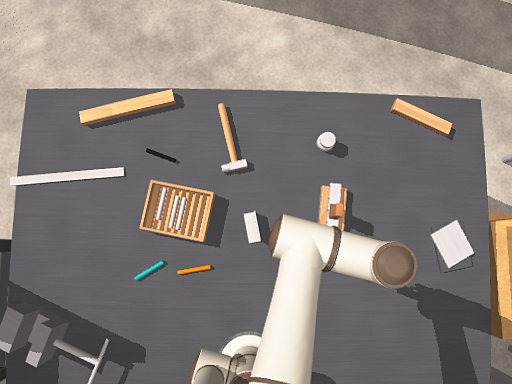

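View pics/side19.png

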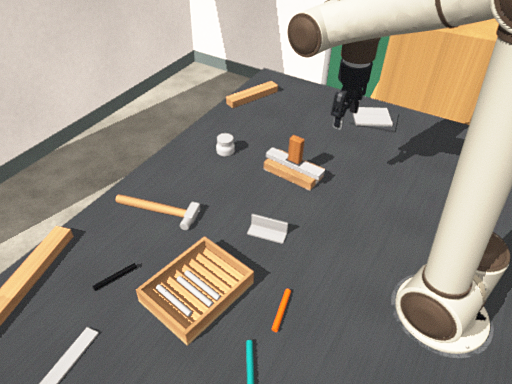

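Run:
```python
from h import *
np.set_printoptions(precision=2,suppress=True)
c=lambda P,k,x,y:[((a+.5)/k-.5+x,(b+.5)/k-.5+y) for a,b in P]
B=onz("side",c([(103,288),(150,244),(496,391),(454,436)],6.6,250,110),48);print("side bar",B.mean(0),B[0]-B[3],B[1]-B[2])
G=onz("side",c([(290,163),(358,195),(325,213),(260,180)],6.6,250,110),132);print("grip",G.mean(0))
crop("pics/top19.png",130,170,230,250,7,"pics/t19d.png")
# rods from top
im=cv2.imread("pics/top19.png"); hsv=cv2.cvtColor(im,cv2.COLOR_BGR2HSV)
m=((hsv[...,1]<60)&(hsv[...,2]>140)).astype(np.uint8); m[:180]=0;m[240:]=0;m[:,:145]=0;m[:,212:]=0
n,l,st,_=cv2.connectedComponentsWithStats(m)
a=np.radians(-10.25);ce=np.array([506.1,248.5]);R=np.array([[np.cos(a),np.sin(a)],[-np.sin(a),np.cos(a)]])
for i in range(1,n):
    if st[i,4]<30: continue
    ys,xs=np.where(l==i);P=(onz("top",np.c_[xs,ys],28)[:,:2]-ce)@R.T
    vx,vy,x0,y0=cv2.fitLine(P.astype(np.float32),2,0,.01,.01).ravel();print(P.mean(0),P[:,0].min(),P[:,0].max(),np.degrees(np.arctan(vy/vx)))
# bystanders unchanged
for n in("top","side"):
    A=cv2.imread(f"pics/{n}0.png").astype(int);Bm=cv2.imread(f"pics/{n}19.png").astype(int);D=np.abs(A-Bm).max(2)
    for nm,(u,v,w) in (dict(hammer=(235,140,30),angle=(250,226,14),tin=(326,141,14)) if n=="top" else dict(hammer=(170,208,30),angle=(268,230,20),tin=(225,145,12))).items():
        print(n,nm,(D[v-w:v+w,u-w:u+w]>60).sum())
```

```text
side bar [ 510.13 -268.21   48.  ] [187.35 -11.92  -0.  ] [188.4  -15.22   0.  ]
grip [ 511.93 -268.26  132.  ]
[12.44 61.95] -43.02399098988329 67.64748250008849 0.1219562
[-5.75 13.95] -60.29912459230115 49.838487134531896 -0.25922668
[ -7.31 -10.06] -62.09241787295406 47.90495657700599 -0.37621456
top hammer 0
top angle 0
top tin 0
side hammer 0
side angle 0
side tin 0
```

View pics/t19d.png

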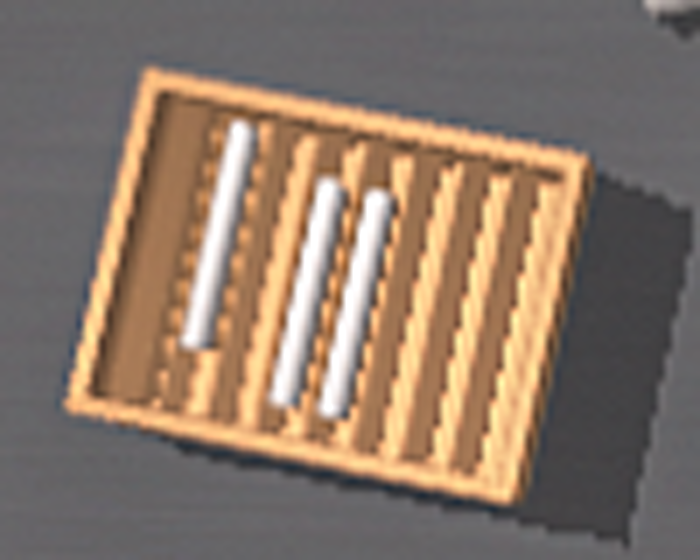

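```bash
python3 -c "
from bench import job_done; print(job_done())"
```

```text
the job is handed in; nothing more can be done
None
```

I took the rake from its rest, drew it once through the tray from the free lane to y ≈ 75 mm, and set it back on its rest. The job was handed in at about 22 s of robot time.

**Blanks:** the last pictures show all three lying parallel to the grooves, within 0.4°. Depth readings taken before the rake went back put their tops at about 29 mm, which is the seated height. They measure y ≈ -10, 14 and 62 mm, so they are in the grooves at -12, 12 and 60 mm. The steady 2 mm difference matches the camera calibration error.

**Rake:** the bar sits flush on the battens, with its centre about 1 mm from the rest's centre. The tool height at release was the same as at the first grasp, so the tines are in the slot. The slot itself is hidden under the bar and I could not see it directly.

**Other things:** the hammer, angle and tin show no change in either view. The largest force I read was about 5 N.

**Checks that disagreed:** the two cameras differ by about 2.5 mm in x and 2 mm in y, so I used their mean. Two slope fits from the depth data were spoiled by missing readings, and I replaced them with the fits from the top view.

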